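# Load a blank under the spring-closed guard of a boring machine

## Task

Load the wooden blank into the boring machine: with one fingertip press the thumb bar down to hold the spring-closed chip guard open and, while it is held, push the blank along the trough with the other fingertip until it is fully home against the end stop. Then let the guard spring shut over it and take the hand away. The blank is only pushed, never lifted off the trough floor, and the glue, jar, hammer and try square on the bench stay where they are.

Things in the scene. Friction and masses are not known exactly. Their poses are not given: they have to be found in the camera images.
- machine: Bench boring machine bolted down: green base 420 x 150 mm, 18 mm thick, spindle head and motor at the far end (from x = 127 mm, up to 128 mm high). Origin: bench level, mouth of the nest, middle line of the trough; x is the feed direction (towards stop and motor), y to its left, z up. Steel trough floor 22 mm above the bench, x = -110 to 62 mm. Nothing stands on the base left of the fence.
- fence_end (a point): Near end of the aluminium fence on the trough's left, middle of its top edge (machine x -110, y 22.5, z 69 mm). Fence 8 mm thick, 47 mm above the floor, y 18.5 to 26.5, x -110 to 70 mm. On the trough's right (y -18.5 to -26.5) only a rail 14 mm above the floor, rising to a 44 mm cheek from x = 25 mm on. Axes as the machine's.
- guard (a joint): Angle of the chip guard, rad: 0 shut, 1.57 wide open (hard stop). Its hinge lies along x on top of the fence (machine y 22.5, z 72 mm). Right of the hinge: clear wing over the nest; left of it: thumb bar, one piece with the wing. Pressing the bar down swings the wing up. A spring shuts it: about 2 N on the bar's rolled edge starts it, 4 to 5 N holds it wide open.
- thumb_bar (a point): Middle of the bar's rolled edge (8 mm thick, 42 mm from the hinge); moves with the guard. Machine frame: shut x -22, y 55, z 99; wide open x -22, y 50, z 40 mm. The bar is a plate 174 mm long, machine x -109 to 65 mm; shut it slopes up and outwards at 40 degrees, wide open down at 50 degrees outside the fence. A fingertip can hold it down anywhere along it and slide along it.
- lip (a point): Bottom middle of the lip that hangs from the wing's near end and bars the blank's way; moves with the guard. Machine frame, shut: x -1.5, y -1.5, z 57.5 mm. Lip x -3 to 0, 36 mm wide, down to 14.5 mm below the hinge; wing 44 mm wide, x -3 to 64 mm. Wide open, the wing stands upright, its edge 44 mm above the hinge, and the lip juts 14.5 mm from the hinge over the trough.
- stop (a point): Point on the end stop's face, on the middle line of the trough at floor level (machine x 62, y 0, z 22 mm). Axes as the machine's.
- blank: The oak blank: plain block 56 mm long (x), 34 wide (y), 44 high, about 65 g. Origin: middle of its underside. It starts on the trough floor between fence and rail (1.5 mm play each side), its front end a little before the lip. Fully home its front end touches the stop (origin at machine x = 34 mm) and its back end is 6 mm inside the lip, so the guard can shut behind it.
- glue: White glue bottle, 48 mm across, 120 mm high, standing on the bench; origin at the middle of its underside. Leave alone.
- dowel_jar: Amber jar with a steel lid, 64 mm across, 75 mm high, standing on the bench; origin at the middle of its underside. Leave alone.
- hammer: Small hammer, 210 mm long, lying on the bench along its own x. Leave alone.
- square: Try square lying flat on the bench, wooden stock 80 mm, steel blade 120 mm. Leave alone.
Mind the look-alikes: they are no part of the job. Of the things like the blank, leave any that is pink, turquoise or yellow; of the rest the smaller one is meant.

How it is judged (in metres and radians):
On the way, in this order (a step that is already met when the one before it is completed fails the run):
1. the guard is held open, the blank not yet under it (its front end at most 10 mm past the lip) (value of joint guard above 1 rad and x of blank in the frame of machine below -0.018 m), for 0.1 s.
2. the blank is home against the stop (within 4 mm) with the guard still held open (x of blank in the frame of machine between 0.03 and 0.038 m and value of joint guard above 0.8 rad), for 0.1 s.
At the end, for the whole second after the job is handed in: The blank lies flat on the trough floor in the nest, its front end within 4 mm of the end stop, at rest, and the guard is shut (below 0.06 rad) with its lip down behind the blank (x of blank in the frame of machine between 0.03 and 0.038 m and y of blank in the frame of machine between -0.005 and 0.005 m and z of blank in the frame of machine below 0.026 m and angle between blank's own z axis and vertical below 0.1 rad and value of joint guard below 0.06 rad and linear speed of blank below 0.01 m/s); the robot touches nothing.
It fails at once if the blank is lifted more than 10 mm off the trough floor (z of blank in the frame of machine above 0.032 m).
It fails at once if the blank leaves the trough or is tipped over (angle between blank's own z axis and vertical above 0.5 rad or y of blank in the frame of machine above 0.03 m or y of blank in the frame of machine below -0.03 m).
It fails at once if a bystander (the glue bottle, the jar of dowels, the hammer, the try square) is moved more than 25 mm (distance of any of glue, dowel_jar, hammer, square from where it was at the start of the episode above 0.025 m).
It also fails if it takes over 38 s, if anything falls off the work surface, if the arm or the gripper's body presses on something with over 40 N, if the wrist force passes 120 N, or if a joint passes its speed limit or range.

## Robot

A 6-joint arm with a two-finger parallel gripper is mounted at the origin on the work surface. World frame = base frame: x ahead of the robot, y to its left, z up, the work surface at z = 0. Lengths are in m, angles in degrees, forces in N, time in s.
With the tool pointing down it reaches from about 0.35 to 0.95 m from the base axis. Payload 17.4 kg.
Tool frame: the origin (TCP) lies between the finger pads; the fingertips stand arm.tips_ahead ahead of it and the grasp point (between the pads) lies 5 mm behind it (arm.tips_ahead is the distance from the TCP to the fingertips, in m); z points along the fingers, x is the direction in which the jaws open and shut, and the axes are right-handed (so a half turn about z gives the same grasp; the last joint's range is limited). The gripper opens to 93 mm and grips with 3 to 60 N. Pads are 15 mm wide; open, the fingers measure 128 mm over their backs; the gripper's body (75 mm by 188 mm) begins 65 mm behind the grasp point.
Start: joints at [62.063, 6.646, 82.598, -0, 90.757, -2.166], TCP at [0.293, 0.608, 0.233] pointing down, gripper open.
Joint ranges: [-162.19, 162.19], [-47.58, 125.68], [4.15, 143.07], [-65.23, 245.23], [0.69, 171.88], [-170.13, 170.13]. Speed limits (degrees/s): [108.29, 108.29, 127.2, 180, 180, 180].

## Interface

Orientations are given as [roll, pitch, yaw] about the fixed x, y, z axes, in that order (R = Rz(yaw) Ry(pitch) Rx(roll)).
In Python, from cell import arm gives the robot as it stands.
- The arm moves only by the tool apply_moves, never from a script. Its argument "targets" is one flat list of numbers, 7 for each row, row after row: the shift along the tool's x, y, z in cm, then the turn, a rotation vector about the tool's x, y, z in rad, then the opening, from -1 (shut) to 1 (fully open). A call has 1 to 8 rows; each row is the pose to reach, as a shift and turn from the pose commanded when the call began, along the tool's axes at that moment; what a row does not reach only later rows make up. A row lasts 1/10 s, in which the tool goes at most 50 mm and 8.59 degrees, less where a joint would pass 70% of its speed; a pose out of reach is approached as far as the arm can. A call with a gripper value outside its range is refused whole. The fingers move at their own pace and stop on an object; "squeeze" is the grip in N (left out, the last holds). Time passes only in rows, so rows that repeat a pose let the fingers close. It gives the time, the measured TCP pose, the force and the opening at its end, in the units of the state.
- arm.get_obs(): the state, without advancing time (a new reading comes with each control period).
- arm.grab_frame(name): name is "side" or "top"; returns (picture, depth): 420x560x3 uint8, red, green, blue; 420x560 float32, m along the optical axis (not along the pixel's ray), 0 where there is no reading.
- arm.calibration(name): a dict with "fx", "fy", "cx", "cy" (pixels), "world_to_cam" (4x4, takes a point from world to camera coordinates). Camera axes: x right, y down, z forward; pixel columns grow to the right and rows downward; lengths in m; the calibration is good to about 2 mm. A picture is of the moment at which its call begins. calibration takes no time and is no camera call.
- arm.job_done(): hands the job in, once; it reports no verdict.
The state is a dict: "time_s": time; "joints": joint angles; "qvel": joint speeds; "joint_torque": joint torques, N m; "position": TCP position; "tcp_rot": TCP orientation; "wrist_force": force on the tool from outside, world axes, zero at the start; "torque": the same for the moment, N m; "gripper_width": opening from 0.0 (shut) to 1.0 (fully open).
Only numpy, scipy, OpenCV 4.12 (cv2) and the standard library are available. Lean on these libraries where they do the work, as an engineer would, in place of code of your own. Each camera call takes 0.05 s, during which the arm holds its last target.

## Working session

There is one attempt and no reset: what is moved stays moved. The work goes in short steps, Python scripts to look and compute and a tool call to move; the robot and the scene stay as the last step left them, time stands still between calls to the robot, and variables do not carry over. Pictures are saved under pics/ and viewed, and the job is handed in when it is done.

Besides the shell and the picture viewer there is one more tool, called after "Call:" in YAML: its name, and indented under it one key for each argument. apply_moves: Moves the arm, as the interface text tells. Its arguments: {"type":"object","properties":{"targets":{"type":"array"},"squeeze":{"type":"number"}},"required":["targets"]}

```bash
ls; mkdir -p pics; python3 - <<'E'
from cell import arm
import cv2,numpy as np
o=arm.get_obs();print(o);print(arm.tips_ahead)
for n in("side","top"):
    p,d=arm.grab_frame(n);np.savez(f"{n}0.npz",p=p,d=d)
    cv2.imwrite(f"pics/{n}0.png",p[:,:,::-1]);print(arm.calibration(n))
E
```

```text
pics
{'time_s': 0.0, 'joints': array([ 6.20638991e+01,  6.67393075e+00,  8.26352653e+01,  7.98962313e-04,
        9.07557624e+01, -2.16722240e+00]), 'qvel': array([-0.02225186, -0.06497737,  0.03106521,  0.12025508,  0.01267992,
       -0.01597492]), 'joint_torque': array([ 2.52389516e-03, -7.21277833e+01, -6.22602797e+01,  7.81326857e-02,
        2.40106008e-02,  1.12189196e-05]), 'position': array([0.29338492, 0.60770362, 0.23191266]), 'tcp_rot': array([-1.79996745e+02,  6.48817243e-02,  6.42311334e+01]), 'wrist_force': array([-0.33272013,  0.26477468,  0.17210445]), 'torque': array([ 0.01896625, -0.04785135, -0.02450405]), 'gripper_width': 1.0018926438218145}
0.014
{'fx': 505.1418078139004, 'fy': 505.1418078139004, 'cx': 278.76312822488586, 'cy': 202.43857867745976, 'world_to_cam': array([[ 0.99487142, -0.10105718,  0.00427956, -0.52844679],
       [-0.06975991, -0.71616884, -0.69443196,  0.10533527],
       [ 0.07324222,  0.69057196, -0.71954565,  1.23029884],
       [ 0.        ,  0.        ,  0.        ,  1.        ]])}
{'fx': 413.90369353300554, 'fy': 413.90369353300554, 'cx': 274.24585995173993, 'cy': 212.26461519423526, 'world_to_cam': array([[ 0.00533097, -0.99998012,  0.00336756,  0.00275465],
       [-0.98060921, -0.00588737, -0.19588497,  0.54985654],
       [ 0.1959009 , -0.00225801, -0.9806211 ,  1.16031024],
       [ 0.        ,  0.        ,  0.        ,  1.        ]])}
```

View pics/side0.png

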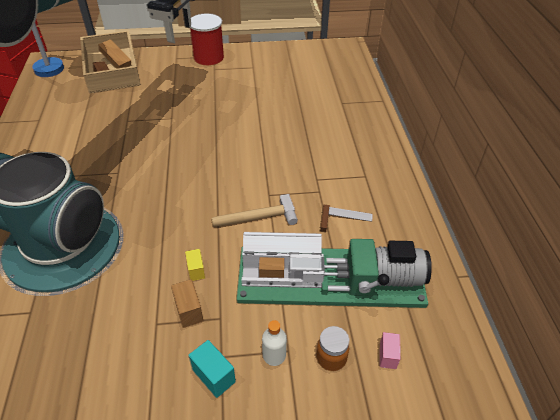

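View pics/top0.png

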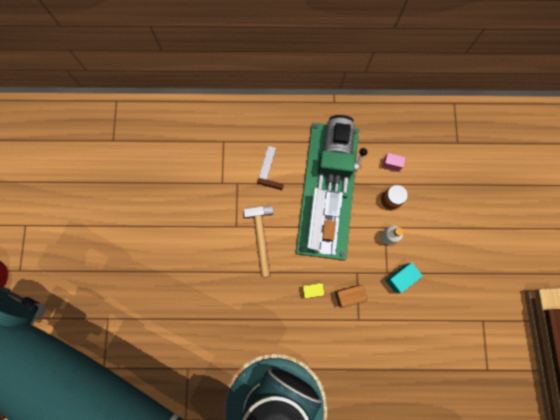

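```bash
cat > h.py <<'E'
import numpy as np,cv2
from cell import arm
def cal(n):
    c=arm.calibration(n);return c,np.array(c['world_to_cam'])
def ray(n,u,v,z):
    c,T=cal(n);R=T[:3,:3];t=T[:3,3]
    o=-R.T@t;d=R.T@np.array([(u-c['cx'])/c['fx'],(v-c['cy'])/c['fy'],1.])
    return o+d*(z-o[2])/d[2]
def cloud(n,d):
    c,T=cal(n);v,u=np.mgrid[:d.shape[0],:d.shape[1]]
    P=np.stack([(u-c['cx'])/c['fx']*d,(v-c['cy'])/c['fy']*d,d],-1)
    return (P-T[:3,3])@T[:3,:3]
def proj(n,P):
    c,T=cal(n);q=np.atleast_2d(P)@T[:3,:3].T+T[:3,3]
    return np.c_[q[:,0]/q[:,2]*c['fx']+c['cx'],q[:,1]/q[:,2]*c['fy']+c['cy']]
E
python3 - <<'E'
from h import *
for n,(x0,y0,w,hh) in dict(side=(225,180,220,140),top=(240,100,180,170)).items():
    z=np.load(f"{n}0.npz");p=z['p'];d=z['d']
    s=3.5
    cv2.imwrite(f"pics/{n}0z.png",cv2.resize(p[y0:y0+hh,x0:x0+w,::-1],None,fx=s,fy=s,interpolation=cv2.INTER_CUBIC))
    hsv=cv2.cvtColor(p,cv2.COLOR_RGB2HSV)
    m=cv2.inRange(hsv,(60,90,30),(85,255,255));W=cloud(n,d)
    base=(m>0)&(np.abs(W[...,2]-.018)<.006)&(W[...,0]>.35)
    k=base.astype(np.uint8)
    pts=W[base][:,:2]; print(n,base.sum(),np.median(W[base][:,2]))
    # reproject at z=.018
    vu=np.argwhere(base);Q=np.array([ray(n,u,v,.018)[:2] for v,u in vu]).astype(np.float32)
    r=cv2.minAreaRect(Q);print(r,cv2.boxPoints(r))
E
```

```text
side 3089 0.019320984254250835Traceback (most recent call last):
  File "<stdin>", line 12, in <module>
  File "h.py", line 6, in ray
    c,T=cal(n);R=T[:3,:3];t=T[:3,3]
        ~~~^^^
  File "h.py", line 4, in cal
    c=arm.calibration(n);return c,np.array(c['world_to_cam'])
ValueError: time passes only in moves, steps and waits
```

```bash
sed -i 's/^def cal(n):/import functools\n@functools.lru_cache(None)\ndef cal(n):/' h.py
cat > a.py <<'E'
from h import *
for n,(x0,y0,w,hh) in dict(side=(225,180,220,140),top=(240,100,180,170)).items():
    z=np.load(f"{n}0.npz");p=z['p'];d=z['d']
    s=3.5
    cv2.imwrite(f"pics/{n}0z.png",cv2.resize(p[y0:y0+hh,x0:x0+w,::-1],None,fx=s,fy=s,interpolation=cv2.INTER_CUBIC))
    hsv=cv2.cvtColor(p,cv2.COLOR_RGB2HSV)
    m=cv2.inRange(hsv,(60,90,30),(85,255,255));W=cloud(n,d)
    base=(m>0)&(np.abs(W[...,2]-.018)<.006)&(W[...,0]>.35)
    print(n,base.sum(),np.median(W[base][:,2]))
    vu=np.argwhere(base);Q=np.array([ray(n,u,v,.018)[:2] for v,u in vu]).astype(np.float32)
    r=cv2.minAreaRect(Q);print(r,cv2.boxPoints(r))
E
python3 a.py
```

```text
side 3089 0.019320984254250835
((0.5591371655464172, -0.19564077258110046), (0.5140108466148376, 0.29447662830352783), 18.45659637451172) [[ 0.2687375  -0.1373402 ]
 [ 0.36196476 -0.41667005]
 [ 0.84953684 -0.25394136]
 [ 0.75630957  0.02538851]]
top 2217 0.01765383001702716
((0.5981477499008179, -0.24066752195358276), (0.31734412908554077, 0.45837244391441345), 82.72013092041016) [[ 0.35070267 -0.36901894]
 [ 0.8053802  -0.42710212]
 [ 0.84559286 -0.1123161 ]
 [ 0.39091527 -0.05423293]]
```

View pics/side0z.png

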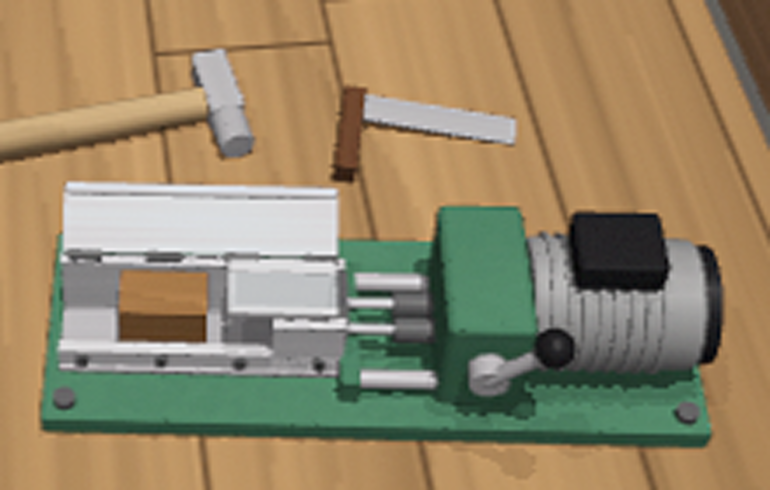

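View pics/top0z.png

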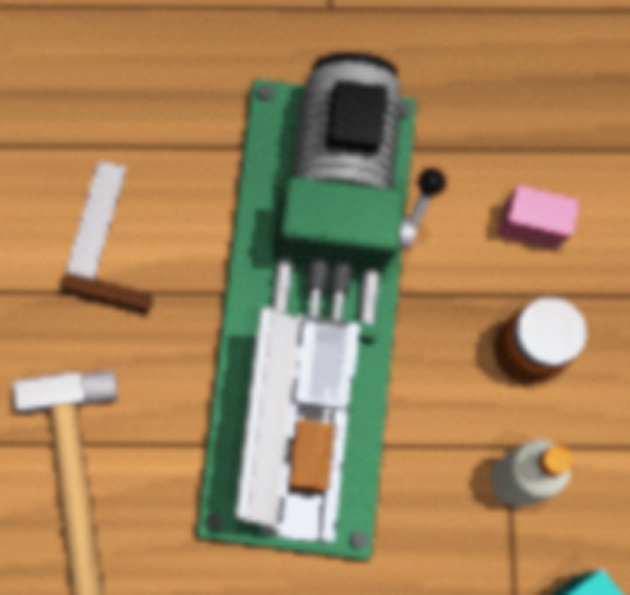

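```bash
cat > a.py <<'E'
from h import *
for n,(x0,y0,w,hh) in dict(side=(225,180,220,140),top=(240,100,180,170)).items():
    z=np.load(f"{n}0.npz");p=z['p'];d=z['d'];W=cloud(n,d)
    hsv=cv2.cvtColor(p,cv2.COLOR_RGB2HSV)
    m=cv2.inRange(hsv,(60,90,30),(82,255,255))
    m[:y0]=0;m[y0+hh:]=0;m[:,:x0]=0;m[:,x0+w:]=0
    base=((m>0)&(np.abs(W[...,2]-.018)<.008)).astype(np.uint8)
    k,l,st,_=cv2.connectedComponentsWithStats(base)
    print(st[st[:,4]>30])
    keep=np.isin(l,[i for i in range(1,k) if st[i,4]>60])
    vu=np.argwhere(keep);Q=np.array([ray(n,u,v,.018)[:2] for v,u in vu]).astype(np.float32)
    r=cv2.minAreaRect(Q);print(n,r,'\n',cv2.boxPoints(r))
    # brown blank top
    b=cv2.inRange(hsv,(5,110,90),(20,255,255))
    for nm,zz in(('z60-70',.066),):
        bb=((b>0)&(np.abs(W[...,2]-zz)<.005)).astype(np.uint8)
        k,l,st,c=cv2.connectedComponentsWithStats(bb)
        for i in range(1,k):
            if st[i,4]>30:
                Q=np.array([ray(n,u,v,.066)[:2] for v,u in np.argwhere(l==i)]).astype(np.float32)
                print('blank?',st[i],cv2.minAreaRect(Q),np.median(W[l==i][:,2]))
    # fence/plate white high stuff
E
python3 a.py
```

```text
[[     0      0    560    420 231971]
 [   322    249     26      9    208]
 [   237    254    191     53   2817]
 [   327    268     10      4     34]
 [   327    276     21      9    162]]
side ((0.6326426267623901, -0.16340786218643188), (0.15478938817977905, 0.41623565554618835), 82.75698852539062) 
 [[ 0.41642776 -0.2139459 ]
 [ 0.829342   -0.26642403]
 [ 0.8488575  -0.11286983]
 [ 0.43594325 -0.06039169]]
blank? [457  12  18  23  67] ((1.3279461860656738, 0.8982319831848145), (0.018335090950131416, 0.17584043741226196), 1.8483669757843018) 0.06653147943064572
blank? [83 35 20  6 37] ((-0.04632746800780296, 0.910443127155304), (0.06648091226816177, 0.023359078913927078), 10.942612648010254) 0.0657521640273322
blank? [475  35  58  74 204] ((1.3290961980819702, 0.5764894485473633), (0.014999616891145706, 0.45171982049942017), 0.28867727518081665) 0.06612340044867257
blank? [98 39 17 11 83] ((0.00899078045040369, 0.8613683581352234), (0.05544309318065643, 0.043839555233716965), 39.364173889160156) 0.06491584944274369
blank? [89 71 28  6 52] ((0.021428357809782028, 0.669345498085022
[... 430 characters left out ...]
20 232959]
 [   297    124     57    135   2065]
 [   353    133      5     22     64]
 [   323    176      5     14     56]
 [   338    178      5     13     43]]
top ((0.6310972571372986, -0.15806204080581665), (0.14511455595493317, 0.413939505815506), 82.72013092041016) 
 [[ 0.41660172 -0.20380804]
 [ 0.8272044  -0.25626084]
 [ 0.8455928  -0.11231604]
 [ 0.4349901  -0.05986324]]
blank? [323 220  12  20 191] ((0.49762842059135437, -0.15116633474826813), (0.030263496562838554, 0.055860307067632675), 81.66761016845703) 0.0654587058362226
blank? [539 289  21  22 382] ((0.3051010072231293, -0.767513632774353), (0.056235361844301224, 0.05948607996106148), 4.8123908042907715) 0.06570856792961227
```

```bash
cat > b.py <<'E'
from h import *
th=np.radians(-7.25);X=np.array([np.cos(th),np.sin(th)]);Y=np.array([-X[1],X[0]])
O=np.array([.632,-.161])
for n in('side','top'):
    z=np.load(f"{n}0.npz");W=cloud(n,z['d']);p=z['p']
    L=(W[...,:2]-O)@np.c_[X,Y]
    hsv=cv2.cvtColor(p,cv2.COLOR_RGB2HSV)
    near=(np.abs(L[...,1])<.085)&(L[...,0]>-.22)&(L[...,0]<.06)
    white=(hsv[...,1]<60)
    for nm,zl,zh in(('roll',.095,.11),('plate',.075,.11),('wing/fence',.066,.075),('rail',.03,.042),('floor',.02,.025)):
        s=near&white&(W[...,2]>zl)&(W[...,2]<zh)
        if s.sum()<5: continue
        a=L[s];print(n,nm,s.sum(),'x',np.round(np.percentile(a[:,0],[0,2,50,98,100]),4),'y',np.round(np.percentile(a[:,1],[0,2,50,98,100]),4), 'z',np.round(np.median(W[s][:,2]),4), 'slope',np.round(np.polyfit(a[:,0],a[:,1],1)[0],3))
E
python3 b.py
```

```text
side roll 515 x [-0.1982 -0.1955 -0.113  -0.0287 -0.0263] y [0.0307 0.0336 0.0423 0.0491 0.0514] z 0.1006 slope -0.0
side plate 1874 x [-0.1982 -0.1947 -0.0951 -0.0279  0.0599] y [-0.0679 -0.028   0.0284  0.047   0.0514] z 0.087 slope -0.124
side wing/fence 546 x [-0.1994 -0.1926 -0.0659  0.056   0.06  ] y [-0.0725 -0.0672 -0.0011  0.0186  0.0209] z 0.0717 slope -0.264
side rail 678 x [-0.1994 -0.1951 -0.0865  0.036   0.0393] y [-0.067  -0.0521 -0.0326  0.0325  0.0387] z 0.0365 slope 0.046
side floor 445 x [-0.2035 -0.1973 -0.1048 -0.0161  0.0378] y [-0.0667 -0.0607 -0.0124  0.0566  0.0625] z 0.0229 slope -0.027
top roll 219 x [-0.1983 -0.1944 -0.1147 -0.0265  0.0533] y [-0.0581  0.0372  0.0451  0.0497  0.0499] z 0.1009 slope -0.078
top plate 781 x [-0.1986 -0.195  -0.1022 -0.0266  0.06  ] y [-0.0691 -0.0251  0.0308  0.0493  0.0499] z 0.0885 slope -0.121
top wing/fence 365 x [-0.1998 -0.1855 -0.0646 -0.019   0.0594] y [-0.0707 -0.0346 -0.0056  0.0164  0.0189] z 0.0722 slope -0.2
top rail 238 x [-0.1999 -0.1991 -0.0089  0.0377  0.0387] y [-0.0526 -0.0508 -0.0314  0.0343  0.0366] z 0.0351 slope 0.114
top floor 188 x [-0.2005 -0.1997 -0.176   0.0139  0.0372] y [-0.065  -0.0617 -0.011   0.0611  0.0686] z 0.0222 slope 0.092
```

```bash
cat >> h.py <<'E'
th=np.radians(-7.25);MR=np.array([[np.cos(th),-np.sin(th),0],[np.sin(th),np.cos(th),0],[0,0,1]]);MO=np.array([.5415,-.1590,0])
def m2w(P): return np.atleast_2d(P)@MR.T+MO
def w2m(P): return (np.atleast_2d(P)-MO)@MR
E
cat > c.py <<'E'
from h import *
lines=[[(-110,26.5,69),(70,26.5,69)],[(-110,18.5,69),(-3,18.5,69)],[(-109,55,99),(65,55,99)],[(-110,-26.5,36),(25,-26.5,36)],[(-110,-18.5,36),(25,-18.5,36)],[(-3,-21.5,72),(64,-21.5,72)],[(-3,22,72),(-3,-21.5,72)],[(-72,-17,66),(-16,-17,66),(-16,17,66),(-72,17,66),(-72,-17,66)]]
for n,(x0,y0,w,hh) in dict(side=(225,220,120,85),top=(290,170,80,95)).items():
    p=np.load(f"{n}0.npz")['p'];s=6
    I=cv2.resize(p[y0:y0+hh,x0:x0+w,::-1],None,fx=s,fy=s,interpolation=cv2.INTER_CUBIC)
    for L in lines:
        q=proj(n,m2w(np.array(L)/1000.));q=((q-[x0,y0]+.5)*s).astype(int)
        cv2.polylines(I,[q.reshape(-1,1,2)],False,(0,0,255),1)
    cv2.imwrite(f"pics/{n}_ov.png",I)
E
python3 c.py
```

```text
(no output)
```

View pics/side_ov.png

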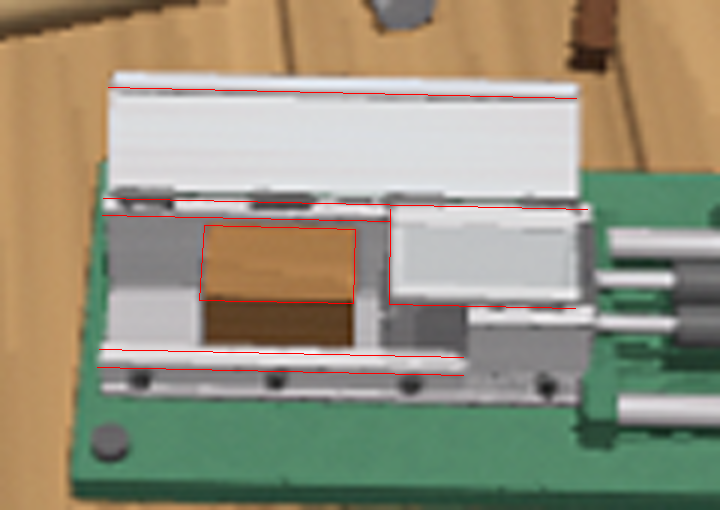

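View pics/top_ov.png

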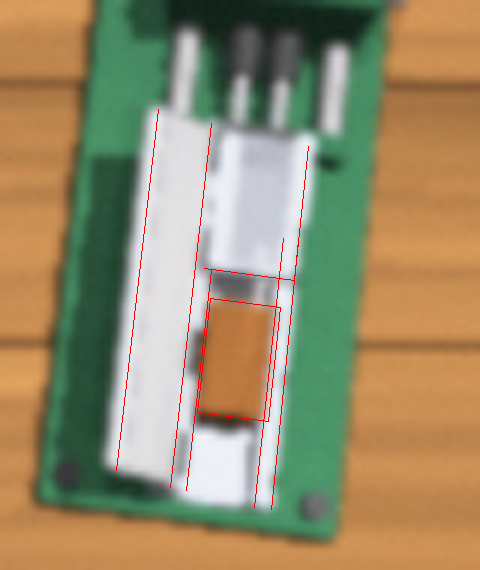

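Call:
apply_moves:
  targets: [-4.9,3.85,0,0,0,-0.06,-0.11,-9.8,7.7,0,0,0,-0.12,-0.11,-14.7,11.5,0,0,0,-0.18,-0.11,-19.6,15.4,0,0,0,-0.24,-0.11,-24.5,19.2,0,0,0,-0.28,-0.11,-29.5,23.1,0,0,0,-0.323,-0.11,-29.5,23.1,0,0,0,-0.323,-0.11,-29.5,23.1,0,0,0,-0.323,-0.11]
  squeeze: 20

```text
time_s: 0.9
position: [0.3734, 0.2389, 0.2327]
tcp_rot: [180.0, 0.0, 82.6]
wrist_force: [0.2, -0.1, -0.3]
gripper_width: 0.451
```

```bash
sed -i 's/-.1590,0/-.1580,0/' h.py; cat >>h.py <<'E'
def st(tgt=None):
    from scipy.spatial.transform import Rotation as R
    o=arm.get_obs();Rm=R.from_euler('xyz',o['tcp_rot'],degrees=True).as_matrix()
    print('t',round(o['time_s'],2),'mach TCP mm',np.round(w2m(o['position'])*1000,1),'rot',np.round(o['tcp_rot'],2),'F',np.round(o['wrist_force'],1),'w',round(o['gripper_width'],3),'tool axes in machine',np.round(Rm.T@MR,3).tolist())
    if tgt is not None: print('tool shift cm',np.round(Rm.T@(m2w(np.array(tgt)/1000.)[0]-o['position'])*100,2),'yaw to',-7.25+90-o['tcp_rot'][2])
E
python3 -c "
from h import *
st((-92,22.4,160))"
```

```text
t 0.9 mach TCP mm [[-216.9  372.5  232.7]] rot [1.7997e+02 1.0000e-02 8.2650e+01] F [ 0.2 -0.1 -0.3] w 0.451 tool axes in machine [[0.002, 1.0, -0.0], [1.0, -0.002, 0.001], [0.001, -0.0, -1.0]]
tool shift cm [-34.99  12.54   7.28] yaw to 0.1039511631815202
```

Call:
apply_moves:
  targets: [-4.8,1.7,1,0,0,0,-0.11,-9.6,3.4,2,0,0,0,-0.11,-14.4,5.1,3,0,0,0,-0.11,-19.2,6.8,4,0,0,0,-0.11,-24,8.5,5,0,0,0,-0.11,-28.8,10.3,6.3,0,0,0,-0.11,-33,12.5,7.3,0,0,0,-0.11,-35,12.5,7.3,0,0,0,-0.11]

```text
time_s: 1.7
position: [0.4529, -0.124, 0.158]
tcp_rot: [-179.9, -0.0, 82.6]
wrist_force: [0.1, 0.1, 0.4]
gripper_width: 0.445
```

```bash
cat > v.py <<'E'
import sys
from h import *
k=sys.argv[1]
st((-92,22.4,110))
for n,(x0,y0,w,hh) in dict(side=(205,150,150,150),top=(270,130,110,145)).items():
    p,d=arm.grab_frame(n);np.savez(f"{n}{k}.npz",p=p,d=d)
    cv2.imwrite(f"pics/{n}{k}.png",cv2.resize(p[y0:y0+hh,x0:x0+w,::-1],None,fx=4,fy=4,interpolation=cv2.INTER_CUBIC))
E
python3 v.py 1
```

```text
t 1.7 mach TCP mm [[-92.1  22.6 158. ]] rot [-1.799e+02 -1.000e-02  8.264e+01] F [0.1 0.1 0.4] w 0.445 tool axes in machine [[0.002, 1.0, 0.0], [1.0, -0.002, -0.002], [-0.002, 0.0, -1.0]]
tool shift cm [-0.02  0.02  4.8 ] yaw to 0.11281660640310065
```

View pics/side1.png

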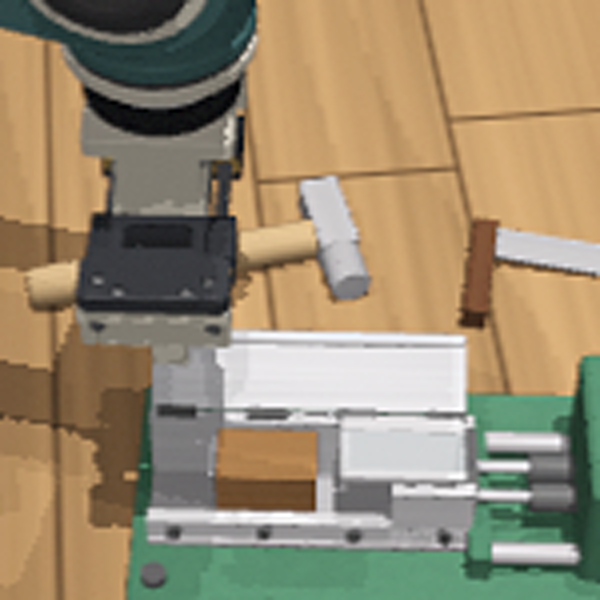

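View pics/top1.png

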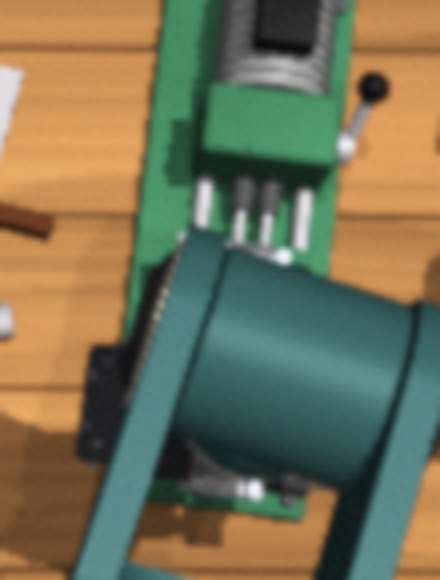

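Call:
apply_moves:
  targets: [0,0,1.5,0,0,0,-0.11,0,0,3,0,0,0,-0.11,0,0,4,0,0,0,-0.11,0,0,5,0,0,0,-0.11,0,0,5.5,0,0,0,-0.11,0,0,5.5,0,0,0,-0.11]

```text
time_s: 2.4
position: [0.4528, -0.1209, 0.104]
tcp_rot: [-180.0, 0.0, 82.8]
wrist_force: [-1.2, -2.1, -0.0]
gripper_width: 0.444
```

```bash
python3 v.py 2; python3 -c "
from h import *
print(proj('side',m2w([[-.0845,-.0155,.089],[-.0995,-.0155,.089],[-.0845,.002,.089],[-.0845,.055,.08]])))"
```

```text
t 2.4 mach TCP mm [[-92.7  25.6 104. ]] rot [-1.7995e+02  1.0000e-02  8.2770e+01] F [-1.2 -2.1 -0. ] w 0.444 tool axes in machine [[-0.0, 1.0, -0.0], [1.0, 0.0, -0.001], [-0.001, -0.0, -1.0]]
tool shift cm [-0.32  0.07 -0.6 ] yaw to -0.01745570286446707
[[251.70492421 262.03191245]
 [244.74509082 261.87244391]
 [252.20740145 255.59017334]
 [253.78884983 239.48876631]]
```

View pics/side2.png

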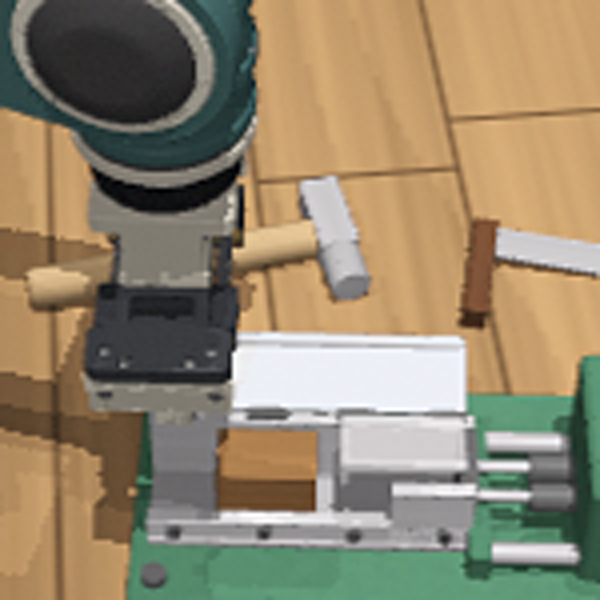

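Call:
apply_moves:
  targets: [0,0,0,0,0,0,-0.11]

```text
time_s: 2.6
position: [0.4531, -0.1213, 0.1051]
tcp_rot: [180.0, 0.0, 82.7]
wrist_force: [-1.0, -2.5, 1.3]
gripper_width: 0.443
```

```bash
python3 -c "
from h import *
st((-92,22.4,94))
print(arm.get_obs()['joints'],arm.get_obs()['torque'])"
```

```text
t 2.6 mach TCP mm [[-92.3  25.2 105.1]] rot [1.7998e+02 2.0000e-02 8.2740e+01] F [-1.  -2.5  1.3] w 0.443 tool axes in machine [[0.0, 1.0, -0.0], [1.0, -0.0, 0.0], [0.0, -0.0, -1.0]]
tool shift cm [-0.28  0.03  1.11] yaw to 0.013248814165976341
[-1.80986793e+01 -1.63357073e+01  1.16089443e+02 -1.53098742e-02
  8.02220496e+01 -1.00832837e+02] [-0.18327605  0.2714237  -0.01070334]
```

Call:
apply_moves:
  targets: [-0.2,0,0.5,0,0,0,-0.11,-0.2,0,1,0,0,0,-0.11,-0.2,0,1,0,0,0,-0.11]

```text
time_s: 2.9
position: [0.4527, -0.1232, 0.0941]
tcp_rot: [-180.0, -0.0, 82.7]
wrist_force: [2.2, -1.8, 3.0]
gripper_width: 0.447
```

```bash
python3 v.py 3
```

```text
t 2.9 mach TCP mm [[-92.4  23.3  94.1]] rot [-1.800e+02 -1.000e-02  8.272e+01] F [ 2.2 -1.8  3. ] w 0.447 tool axes in machine [[0.0, 1.0, 0.0], [1.0, -0.0, -0.0], [-0.0, 0.0, -1.0]]
tool shift cm [-0.09  0.04 -1.59] yaw to 0.025296010178905703
```

View pics/side3.png

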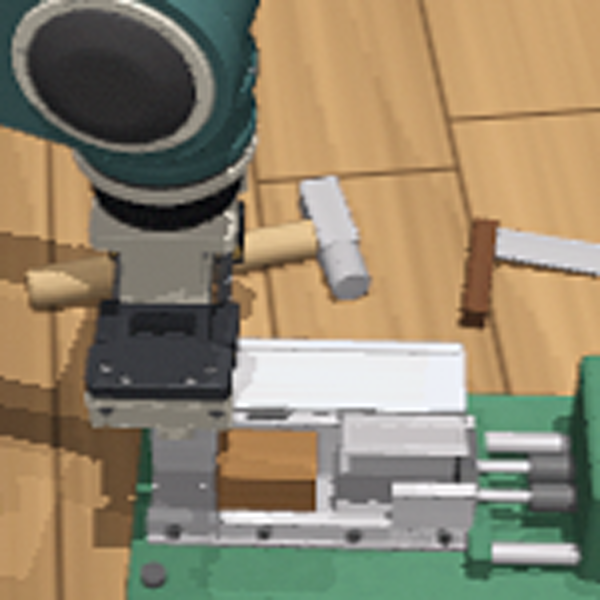

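View pics/top3.png

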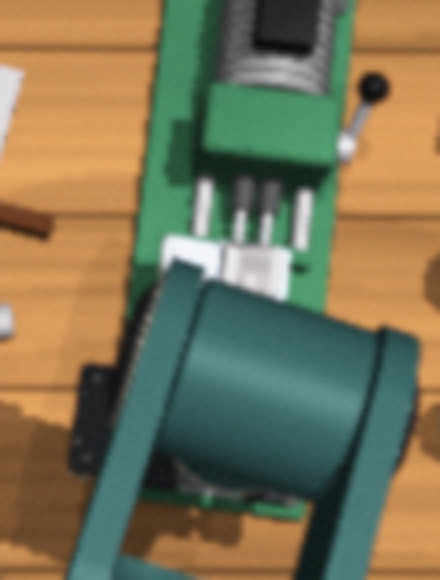

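Call:
apply_moves:
  targets: [-0.1,0,0.5,0,0,0,-0.11,-0.1,0,1,0,0,0,-0.11,-0.1,0,1.5,0,0,0,-0.11,-0.1,0,2,0,0,0,-0.11,-0.1,0,2.5,0,0,0,-0.11,-0.1,0,2.5,0,0,0,-0.11]

```text
time_s: 3.6
position: [0.4525, -0.1242, 0.0689]
tcp_rot: [-180.0, -0.0, 82.7]
wrist_force: [1.3, 1.7, 4.6]
gripper_width: 0.444
```

```bash
python3 v.py 4
```

```text
t 3.6 mach TCP mm [[-92.6  22.3  68.9]] rot [-1.7998e+02 -1.0000e-02  8.2730e+01] F [1.3 1.7 4.6] w 0.444 tool axes in machine [[0.0, 1.0, 0.0], [1.0, -0.0, -0.0], [-0.0, 0.0, -1.0]]
tool shift cm [ 0.01  0.05 -4.11] yaw to 0.020665001110060643
```

View pics/side4.png

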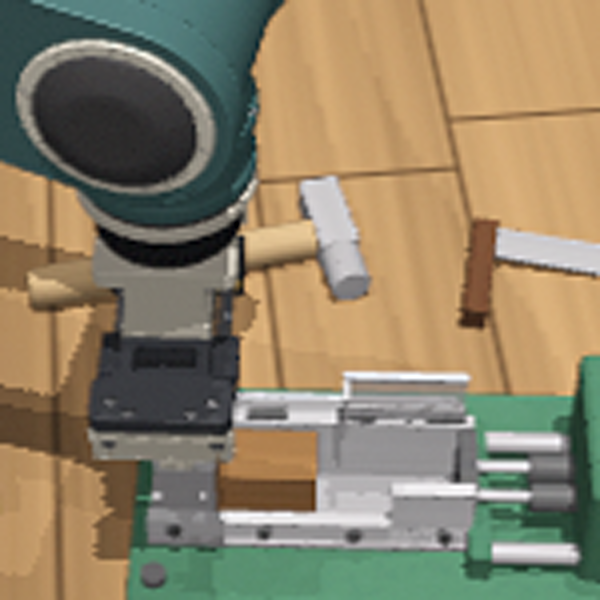

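Call:
apply_moves:
  targets: [0,0,0.3,0,0,0,-0.11,0,0,0.5,0,0,0,-0.11,0,0,0.5,0,0,0,-0.11]

```text
time_s: 4.0
position: [0.4526, -0.1242, 0.0644]
tcp_rot: [-180.0, 0.0, 82.7]
wrist_force: [0.8, 2.6, 5.0]
gripper_width: 0.444
```

```bash
python3 v.py 5
```

```text
t 4.0 mach TCP mm [[-92.5  22.3  64.4]] rot [-180.      0.     82.73] F [0.8 2.6 5. ] w 0.444 tool axes in machine [[0.0, 1.0, -0.0], [1.0, -0.0, -0.0], [-0.0, -0.0, -1.0]]
tool shift cm [ 0.01  0.05 -4.56] yaw to 0.015017512638920039
```

View pics/side5.png

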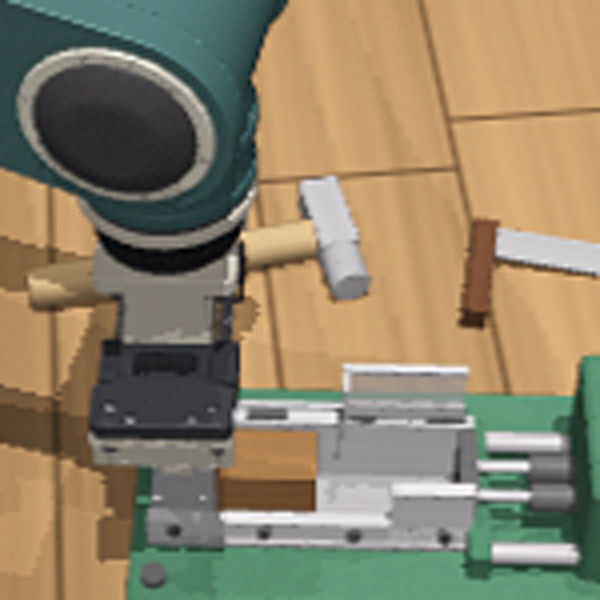

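```bash
python3 -c "
from h import *
for g in (1.2,1.3,1.4,1.5,1.57): print(g,proj('side',m2w([[-.003,.0225-.044*np.cos(g),.072+.044*np.sin(g)],[-.003,.0225,.072]])).round(1).tolist())"
```

```text
1.2 [[289.9, 247.8], [289.6, 253.9]]
1.3 [[289.9, 245.9], [289.6, 253.9]]
1.4 [[290.0, 244.1], [289.6, 253.9]]
1.5 [[290.0, 242.4], [289.6, 253.9]]
1.57 [[290.0, 241.2], [289.6, 253.9]]
```

Call:
apply_moves:
  targets: [0,0.7,0,0,0,0,-0.11,0,1.4,0,0,0,0,-0.11,0,2.1,0,0,0,0,-0.11,0,2.8,0,0,0,0,-0.11,0,3.5,0,0,0,0,-0.11,0,4.2,0,0,0,0,-0.11,0,4.7,0,0,0,0,-0.11,0,5,0,0,0,0,-0.11]

```text
time_s: 4.9
position: [0.5018, -0.1302, 0.0639]
tcp_rot: [-179.9, -0.0, 82.7]
wrist_force: [-4.7, 4.2, 5.0]
gripper_width: 0.442
```

```bash
python3 v.py 6
```

```text
t 4.9 mach TCP mm [[-42.9  22.6  63.9]] rot [-1.7986e+02 -3.0000e-02  8.2750e+01] F [-4.7  4.2  5. ] w 0.442 tool axes in machine [[0.0, 1.0, 0.001], [1.0, -0.0, -0.002], [-0.002, 0.001, -1.0]]
tool shift cm [-0.02 -4.93 -4.6 ] yaw to 0.0010721088982990068
```

View pics/side6.png

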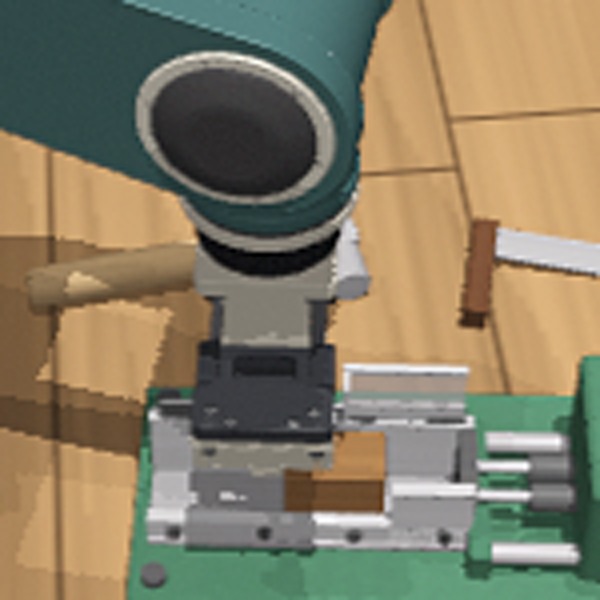

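Call:
apply_moves:
  targets: [0,0.6,0,0,0,0,-0.11,0,1.2,0,0,0,0,-0.11,0,1.8,0,0,0,0,-0.11,0,2.4,0,0,0,0,-0.11,0,2.9,0,0,0,0,-0.11,0,3.3,0,0,0,0,-0.11,0,3.6,0,0,0,0,-0.11,0,3.7,0,0,0,0,-0.11]

```text
time_s: 5.8
position: [0.5385, -0.1349, 0.064]
tcp_rot: [-179.9, -0.0, 82.7]
wrist_force: [-4.5, 4.0, 5.1]
gripper_width: 0.447
```

```bash
python3 v.py 7
```

```text
t 5.8 mach TCP mm [[-5.9 22.5 64. ]] rot [-1.799e+02 -2.000e-02  8.274e+01] F [-4.5  4.   5.1] w 0.447 tool axes in machine [[0.0, 1.0, 0.0], [1.0, -0.0, -0.002], [-0.002, 0.0, -1.0]]
tool shift cm [-0.01 -8.62 -4.58] yaw to 0.0054273251468544
```

View pics/side7.png

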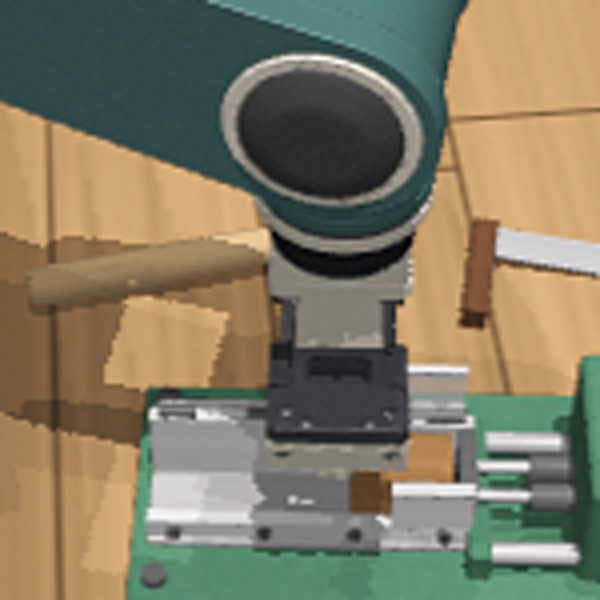

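Call:
apply_moves:
  targets: [0,0.15,0,0,0,0,-0.11,0,0.3,0,0,0,0,-0.11,0,0.4,0,0,0,0,-0.11]

```text
time_s: 6.2
position: [0.5421, -0.1354, 0.0641]
tcp_rot: [-179.9, -0.0, 82.7]
wrist_force: [-13.2, 4.9, 7.7]
gripper_width: 0.443
```

Call:
apply_moves:
  targets: [0,0.1,0,0,0,0,-0.11,0,0.1,0,0,0,0,-0.11]

```text
time_s: 6.4
position: [0.5422, -0.1354, 0.0641]
tcp_rot: [-179.7, -0.0, 82.7]
wrist_force: [-16.9, 6.7, 11.5]
gripper_width: 0.448
```

```bash
python3 v.py 8; python3 -c "
from h import *
print(((proj('side',m2w([[.006,-.017,.066],[.062,-.017,.066],[.062,.017,.066],[.004,.0,.066]]))-[205,150]+.5)*4).round(0).tolist())"
```

```text
t 6.4 mach TCP mm [[-2.2 22.5 64.1]] rot [-1.7972e+02 -3.0000e-02  8.2720e+01] F [-16.9   6.7  11.5] w 0.448 tool axes in machine [[0.001, 1.0, 0.001], [1.0, -0.001, -0.005], [-0.005, 0.001, -1.0]]
tool shift cm [-0.01 -9.01 -4.55] yaw to 0.033679858211968394
[[356.0, 482.0], [459.0, 484.0], [457.0, 435.0], [352.0, 457.0]]
```

View pics/side8.png

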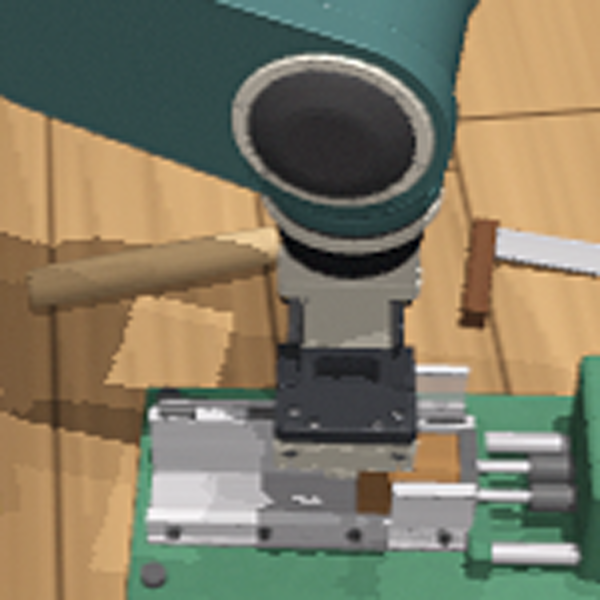

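Call:
apply_moves:
  targets: [0,-0.5,0,0,0,0,-0.11,0,-1,0,0,0,0,-0.11,0,-2,0,0,0,0,-0.11,0,-3,0,0,0,0,-0.11,0,-4,0,0,0,0,-0.11,0,-4,0,0,0,0,-0.11]

```text
time_s: 7.1
position: [0.5035, -0.1306, 0.0648]
tcp_rot: [180.0, 0.0, 82.7]
wrist_force: [-3.4, 4.0, 4.8]
gripper_width: 0.446
```

```bash
python3 v.py 9; python3 -c "
from h import *
z=np.load('side9.npz');p=z['p'];W=cloud('side',z['d']);M=w2m(W.reshape(-1,3)).reshape(W.shape)
hsv=cv2.cvtColor(p,cv2.COLOR_RGB2HSV);b=(cv2.inRange(hsv,(5,110,60),(22,255,255))>0)&(abs(M[...,1])<.03)&(M[...,0]>-.02)&(M[...,0]<.1)&(M[...,2]>.02)
a=M[b]; print(b.sum(),np.percentile(a,[1,50,99],axis=0).round(4))"
```

```text
t 7.1 mach TCP mm [[-41.1  22.4  64.8]] rot [179.99   0.    82.73] F [-3.4  4.   4.8] w 0.446 tool axes in machine [[0.0, 1.0, -0.0], [1.0, -0.0, 0.0], [0.0, -0.0, -1.0]]
tool shift cm [ 0.   -5.09 -4.53] yaw to 0.016052183658601393
359 [[ 0.0086 -0.0187  0.0407]
 [ 0.0291 -0.0038  0.0671]
 [ 0.0622  0.0159  0.0714]]
```

View pics/side9.png

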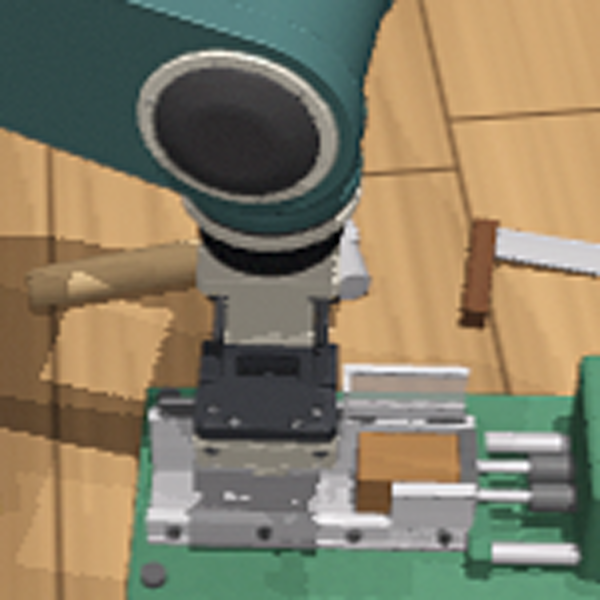

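Call:
apply_moves:
  targets: [0,0,-0.8,0,0,0,-0.11,0,0,-1.6,0,0,0,-0.11,0,0,-2.4,0,0,0,-0.11,0,0,-3.2,0,0,0,-0.11,0,0,-4.2,0,0,0,-0.11,0,0,-5.5,0,0,0,-0.11,0,0,-8,0,0,0,-0.11,0,0,-12,0,0,0,-0.11]

```text
time_s: 8.0
position: [0.5033, -0.1305, 0.1843]
tcp_rot: [-179.8, -0.0, 82.7]
wrist_force: [-0.1, -0.0, 0.1]
gripper_width: 0.441
```

Call:
apply_moves:
  targets: [0,-4,-4,0,0,0,-0.11,0,-8,-6,0,0,0,-0.11,0,-10,-6,0,0,0,-0.11,0,-10,-6,0,0,0,-0.11]

```text
time_s: 8.4
position: [0.4035, -0.118, 0.2468]
tcp_rot: [179.8, 0.0, 82.7]
wrist_force: [0.7, 0.7, 0.9]
gripper_width: 0.446
```

```bash
python3 v.py 10; python3 - <<'E'
from h import *
z=np.load('side10.npz');p=z['p'];W=cloud('side',z['d']);M=w2m(W.reshape(-1,3)).reshape(W.shape)
s=(M[...,0]>.0)&(M[...,0]<.06)&(M[...,1]>-.02)&(M[...,1]<.015)&(M[...,2]>.05)
print('wing z',np.percentile(M[s][:,2],[5,50,95]),'slope',np.polyfit(M[s][:,1],M[s][:,2],1))
print(((proj('side',m2w([[-.003,-.0215,.072],[.064,-.0215,.072],[-.0015,-.0015,.0575]]))-[205,150]+.5)*4).round(0).tolist())
z=np.load('side0.npz');W=cloud('side',z['d']);M=w2m(W.reshape(-1,3)).reshape(W.shape)
s=(M[...,0]>.0)&(M[...,0]<.06)&(M[...,1]>-.02)&(M[...,1]<.015)&(M[...,2]>.05)
print('before: wing z',np.percentile(M[s][:,2],[5,50,95]),'slope',np.polyfit(M[s][:,1],M[s][:,2],1))
E
```

```text
t 8.4 mach TCP mm [[-141.9   22.3  246.8]] rot [1.7981e+02 5.0000e-02 8.2710e+01] F [0.7 0.7 0.9] w 0.446 tool axes in machine [[0.001, 1.0, -0.001], [1.0, -0.001, 0.003], [0.003, -0.001, -1.0]]
tool shift cm [ 0.02  4.95 13.69] yaw to 0.043232664808584786
wing z [0.05809904 0.07488836 0.07762651] slope [0.21856065 0.07404976]
[[340.0, 482.0], [463.0, 484.0], [342.0, 468.0]]
before: wing z [0.07097849 0.07510826 0.07795336] slope [0.02404346 0.07490833]
```

View pics/side10.png

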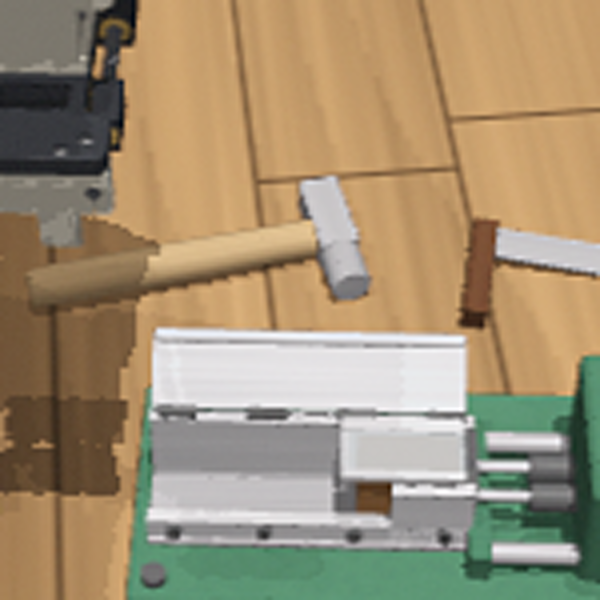

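View pics/top10.png

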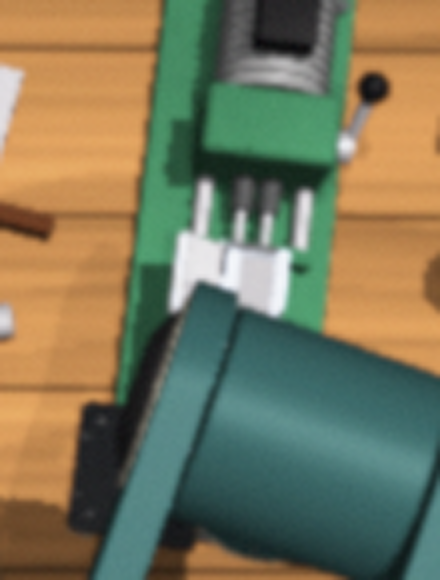

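```bash
python3 - <<'E'
from h import *
r=[]
for k in ('0','10'):
    z=np.load(f'side{k}.npz');W=cloud('side',z['d']);M=w2m(W.reshape(-1,3)).reshape(W.shape);r.append(M)
    s=(M[...,0]>.01)&(M[...,0]<.055)
    for nm,a,b,zl in(('bar',.032,.05,.07),('wing',-.016,.012,.068)):
        q=s&(M[...,1]>a)&(M[...,1]<b)&(M[...,2]>zl)&(M[...,2]<.11)
        print(k,nm,q.sum(),np.degrees(np.arctan(np.polyfit(M[q][:,1],M[q][:,2],1)[0])).round(2),np.median(M[q][:,2]).round(4))
E
```

```text
0 bar 224 42.76 0.091
0 wing 214 -1.84 0.0751
10 bar 215 39.2 0.0907
10 wing 208 0.07 0.0751
```

```bash
python3 -c "
from cell import arm
print(arm.job_done())"
```

```text
the job is handed in; nothing more can be done
None
```

The blank is loaded against the end stop and the guard is shut over it. I handed the job in at about 8.5 s; no verdict is reported.

**What I did:** I straddled the fence with the jaws about 41 mm apart. The outer finger pressed the thumb bar down until the guard stood at about 1.5 rad, judged from the wing edge in the side image. The inner finger then pushed the blank 78 mm along the trough until it stalled on the stop at about 17 N. I drew back 40 mm with the guard still held open, then lifted clear so it could spring shut.

**Last checks:**
- **Blank:** before the guard shut, its front end measured at machine x ≈ 62 mm, which is the stop. After the guard shut, I could only see part of its back end through the gap, in the same place.
- **Guard:** the bar and wing heights match the starting picture to within 0.3 mm, so it reads as shut.
- **Hand:** the gripper is well clear, with less than 1.5 N on the wrist, which is about the noise level.
- **Bystanders:** in the last side view the hammer and square look unmoved. The glue and jar were outside the final cropped views and I did not check them again, but the hand never went near them.

**Disagreements:**
- The two cameras differed by about 2 mm across the trough, so I used the middle value.
- On first touching the bar the tool moved about 3 mm sideways, which I corrected.
- In the final check the fitted wing and bar slopes differ from the starting picture by about 2 and 3.5 degrees. The unchanged heights suggest this is depth noise.

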